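# Seat a setting die and prove its catch with a tug

### The arm

A 7-joint arm with a two-finger parallel gripper is mounted at the origin on the work surface. World frame = base frame: x ahead of the robot, y to its left, z up, the work surface at z = 0. Lengths are in m, angles in rad, forces in N, time in s.
With the tool pointing down it reaches from about 0.4 to 0.85 m from the base axis. Payload 10.4 kg.
Tool frame: the origin (TCP) lies between the finger pads; the fingertips stand tips_ahead ahead of it and the grasp point (between the pads) lies 11 mm behind it (tips_ahead is the distance from the TCP to the fingertips, in m); z points along the fingers, x is the direction in which the jaws open and shut, and the axes are right-handed (so a half turn about z gives the same grasp; the last joint's range is limited). The gripper opens to 87 mm and grips with 3 to 60 N. Pads are 19 mm wide; open, the fingers measure 117 mm over their backs; the gripper's body (75 mm by 190 mm) begins 51 mm behind the grasp point.
Start: joints at [1.264, 0.332, -0.065, 1.46, 0.022, 1.35, -0.088], TCP at [0.175, -0.6, 0.231] pointing down, gripper open.
Joint ranges: [-2.6, 2.6], [-0.5, 2.12], [-1.47, 1.34], [0.16, 2.42], [-1.27, 4.41], [0.06, 2.06], [-2.6, 2.6]. Speed limits (rad/s): [2.22, 2.22, 2.79, 2.79, 3.14, 3.14, 3.14].

### API

Orientations are given as a unit quaternion [x, y, z, w].
In Python, from bench import read_state, camera, close_job, tips_ahead gives the robot as it stands.
- The arm moves only by the tool arm_command, never from a script. Its argument "commands" is a list that holds one entry, the list of rows, each a list of 7 numbers: the turn, a rotation vector about the tool's x, y, z in rad, then the shift along the tool's x, y, z in m, then the opening in per cent of the stroke, from 0 (shut) to 100 (fully open). In form: [[[rx, ry, rz, x, y, z, claw], ...]]. A call has 1 to 20 rows; each row shifts and turns the commanded pose from where the row before left it, along the tool's axes as they then stand; what a row does not reach is not made up. A row lasts 1/8 s, in which the tool goes at most 62.5 mm and 10.7 degrees, less where a joint would pass 70% of its speed; a pose out of reach is approached as far as the arm can. A call with a gripper value outside its range is refused whole. The fingers move at their own pace and stop on an object; "newtons" is the grip in N (left out, the last holds). Time passes only in rows, so rows that do not move let the fingers close. It gives the time, the measured TCP pose, the force and the opening at its end, in the units of the state.
- read_state(): the state, without advancing time (a new reading comes with each control period).
- camera(name): name is "scene" or "top" or "wrist"; returns a dict with "frame" (420x560x3 uint8, red, green, blue), "vfov" (degrees; the focal length in pixels is half the picture's height over the tangent of half this angle, whatever the lens; pixels are square), "cx", "cy" (the principal point, pixels), "R" (3x3) and "t" (3): a world point X has camera coordinates R X + t. Camera axes: x right, y down, z forward; pixel columns grow to the right and rows downward; lengths in m; the calibration is good to about 2 mm. A picture is of the moment at which its call begins. There is no depth.
- close_job(): hands the job in, once; it reports no verdict.
The state is a dict: "time": time; "joint_positions": joint angles; "joint_vel": joint speeds; "joint_torque": joint torques, N m; "ee_pos": TCP position; "eef_rot": TCP orientation; "ft_force": force on the tool from outside, world axes, zero at the start; "torque": the same for the moment, N m; "width": finger opening in m.
Only numpy, scipy, OpenCV 4.12 (cv2) and the standard library are available. Lean on these libraries where they do the work, as an engineer would, in place of code of your own. Each camera call takes 0.05 s, during which the arm holds its last target.

### The job

Take the setting die with the plain round barrel from the wooden rack, put its stem into the spring-catch socket of the push-pull gauge and press it fully home past the catch, gently, never with more than 28 newtons. Then tug it straight up so that the gauge needle stands between its two long marks (about 12 newtons, never over 18) for a full second, to prove that the catch holds it. Let the load off and let go, leaving the die fully home and everything else where it was.

Things in the scene. Friction and masses are not known exactly. Their poses are not given: they have to be found in the camera images.
- die_round: the die to fit: bare steel, 0.13-0.19 kg, round barrel 24 mm wide, 46 mm tall, flat top, on a flange 32 mm wide, 6 mm thick; below it a grooved 32 mm stem, 14 mm wide, foot tapered to 8 mm. Origin: centre of the flange's underside, z up (barrel z = 6 to 52 mm, stem 0 to -32). Starts upright in any of the four rack holes. The tug needs a firm grip (60 N or more)
- rack: fixed wooden block 60 x 220 x 40 mm with four holes 18 mm wide and 36 mm deep in one row along its y axis, at y = -78, -26, 26, 78 mm; each holds a die with its flange lying on the top at z = 40 mm. Origin: centre of its underside, y along the row
- stand: fixed push-pull force gauge, grey housing 100 x 90 x 42 mm with a round white dial (78 mm pod, 42 mm high) on its +x side, its centre 88 mm from the origin. Origin: underside, on the socket's axis; z up
- socket (a point): nominal centre of the socket's mouth, fixed to the stand 85 mm above the bench. The hole (upright, through, 16 mm wide, chamfer 2 mm) is in a steel block 56 x 56 x 43 mm, whose flat top stands up to 2.5 mm above or below this point, differently each time and not measured: find it by feel. Fully home, the die's flange lies flat on that top. Load also shifts the block, by under 3 mm
- needle (a joint): gauge needle, 0.05 rad per newton on the carrier block: 0 at no load (pointing along the stand's +x), positive (counter-clockwise from above) for an upward pull, negative for a push. The die's weight reads about -0.08. Ticks every 5 N; the two long marks are at +10 N (0.5) and +14 N (0.7). 18 N pull is 0.9, 28 N push is -1.4
- die_square: another die in the rack, square post 20 mm wide, 46 mm tall, on the same flange; leave it
- die_thin: another die in the rack, thin rod 12 mm wide, 46 mm tall, on the same flange; leave it
- die_mushroom: another die in the rack, with a mushroom head 36 mm wide, top 52 mm above its flange's underside; leave it
- spool_a: loose thread spool 34 mm wide, 50 mm tall, blue thread, near the robot; leave it. Origin: underside
- spool_b: loose thread spool 34 mm wide, 50 mm tall, grey thread, beyond the gauge; leave it. Origin: underside
- hammer: small hammer lying on the green mat; leave it
- jar: amber glass jar 64 mm wide, 75 mm tall; leave it. Origin: underside
- awl: awl with a wooden handle lying on the bench; leave it
- catch (a point): nominal middle of the spring catch: two sprung balls 17.5 mm below the block's top. They stop an unpressed stem with the flange about 13 mm proud; a push of about 11 to 20 N (more if tilted) drives it past them, the push then drops off suddenly (the click) and rises again as the flange lands. Once home, the catch resists a pull of more than 22 N
Not all that is in view belongs to the job. Leave any green look-alike of the die_round alone.

How it is judged:
On the way, in this order (a step that is already met when the one before it is completed fails the run):
1. the die is pressed home in the socket: flange down at the block's top (whose height varies by 2.5 mm), on its axis, upright (z of die_round in the frame of socket below 0.0045 m and horizontal distance between die_round and socket below 0.003 m and angle between die_round's own z axis and vertical below 0.08 rad), for 0.1 s.
2. the seated die is tugged upward with 10 to 14 N (needle between the long marks) for half a second without coming out (value of joint needle between 0.5 and 0.7 rad and z of die_round in the frame of socket below 0.006 m), for 0.5 s.
At the end, for the whole second after the job is handed in: the round-barrelled die stands released and at rest in the socket, its flange down on the block (no more than 4.5 mm above the nominal mouth), within 3 mm of the axis and within 0.08 rad of upright, the needle back near zero (-4 to +2 N); the other things are where they were (all of step 1 and linear speed of die_round below 0.02 m/s and value of joint needle between -0.2 and 0.1 rad); the robot touches nothing.
It fails at once if the socket is pulled with more than 18 N (value of joint needle above 0.9 rad).
It fails at once if the socket is pressed with more than 28 N (value of joint needle below -1.4 rad).
It fails at once if another die is taken from its hole or shifted by more than 15 mm (distance of any of die_square, die_thin, die_mushroom from where it was at the start of the episode above 0.015 m).
It fails at once if a spool, the jar, the hammer or the awl is shifted by more than 20 mm (distance of any of spool_a, spool_b, jar, hammer, awl from where it was at the start of the episode above 0.02 m).
It also fails if it takes over 72 s, if anything falls off the work surface, if the arm or the gripper's body presses on something with over 40 N, if the wrist force passes 120 N, or if a joint passes its speed limit or range.

## Working session

There is one attempt and no reset: what is moved stays moved. The work goes in short steps, Python scripts to look and compute and a tool call to move; the robot and the scene stay as the last step left them, time stands still between calls to the robot, and variables do not carry over. Pictures are saved under pics/ and viewed, and the job is handed in when it is done.

Besides the shell and the picture viewer there is one more tool, called as name(argument=value, ...), one argument or row to a line, values as JSON. arm_command: Moves the arm, as the interface text tells. Its arguments: {"type":"object","properties":{"commands":{"type":"array"},"newtons":{"type":"number"}},"required":["commands"]}

```bash
ls; mkdir -p pics; cat > h.py <<'E'
import numpy as np, cv2
from bench import read_state, camera, close_job, tips_ahead
def snap(name,tag):
    c=camera(name); cv2.imwrite(f'pics/{tag}.png',cv2.cvtColor(c['frame'],cv2.COLOR_RGB2BGR))
    np.savez(f'pics/{tag}.npz',**{k:np.array(v) for k,v in c.items()}); return c
def load(tag): return dict(np.load(f'pics/{tag}.npz'))
def f(c): return 210/np.tan(np.radians(float(c['vfov']))/2)
def ray(c,u,v):
    d=np.array([(u-c['cx'])/f(c),(v-c['cy'])/f(c),1.]); R=np.array(c['R']);t=np.array(c['t'])
    o=-R.T@t; d=R.T@d; return o,d
def onz(c,u,v,z):
    o,d=ray(c,u,v); return o+d*(z-o[2])/d[2]
def proj(c,X):
    p=np.array(c['R'])@np.array(X)+np.array(c['t']); return p[:2]/p[2]*f(c)+np.array([c['cx'],c['cy']])
E
python3 - <<'E'
from h import *
print(read_state(),tips_ahead)
for n in ['scene','top','wrist']:
    c=snap(n,n+'0'); print(n,c['vfov'],c['cx'],c['cy'],np.round(-np.array(c['R']).T@c['t'],3),np.round(c['R'],2).tolist(),[k for k in c])
E
```

```text
pics
{'time': 0.0, 'joint_positions': array([ 1.26439104,  0.33292737, -0.06470119,  1.46092563,  0.02159527,
        1.34991529, -0.08852233]), 'joint_vel': array([-0.00042707, -0.00028751, -0.00017344, -0.0014633 , -0.00034401,
        0.00185325, -0.00050936]), 'joint_torque': array([ 2.69269049e-04, -6.23251319e+01,  2.46579439e-02, -3.89898956e+01,
       -6.13827026e-02,  3.97079741e-02,  1.90434193e-04]), 'ee_pos': array([ 0.17489797, -0.59963708,  0.22972677]), 'eef_rot': array([ 8.00002660e-01, -5.99995996e-01, -6.10384407e-04, -4.18646716e-04]), 'ft_force': array([0.42238457, 0.89297314, 0.23022126]), 'torque': array([ 0.03033798, -0.0369815 , -0.00749869]), 'width': 0.08708412033119117} 0.008
scene 42.8302330520599 280.8363573771966 208.96737816966333 [0.847 0.45  1.017] [[-0.88, 0.47, 0.0], [0.39, 0.74, -0.54], [-0.26, -0.48, -0.84]] ['frame', 'vfov', 'cx', 'cy', 'R', 't']
top 47.709090665768805 287.9496645221043 207.05730706526592 [ 0.379 -0.059  1.171] [[-0.03, -1.0, -0.01], [-0.98, 0.03, -0.17], [0.17, 0.0, -0.99]] ['frame', 'vfov', 'cx', 'cy', 'R', 't']
wrist 61.292681306043946 278.44150345077236 212.6227118851112 [ 0.242 -0.579  0.384] [[0.28, -0.96, 0.0], [-0.93, -0.27, 0.26], [-0.25, -0.07, -0.97]] ['frame', 'vfov', 'cx', 'cy', 'R', 't']
```

View pics/scene0.png

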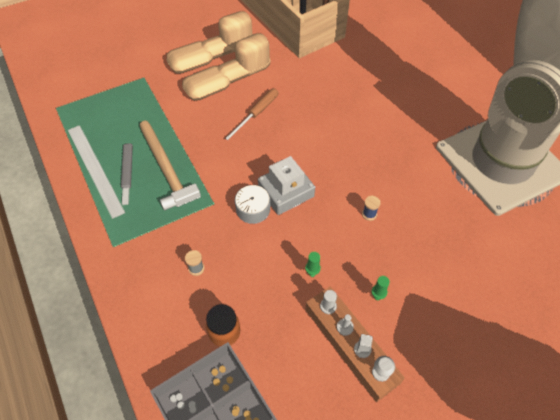

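View pics/top0.png

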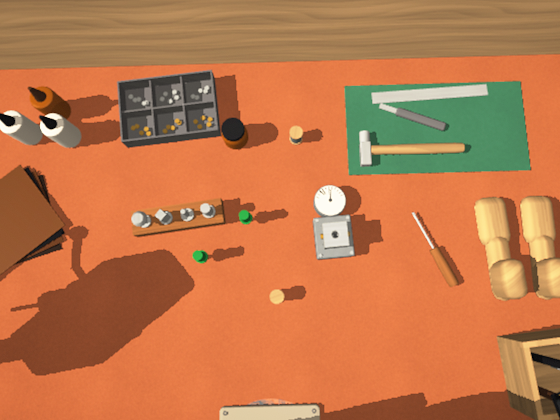

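View pics/wrist0.png

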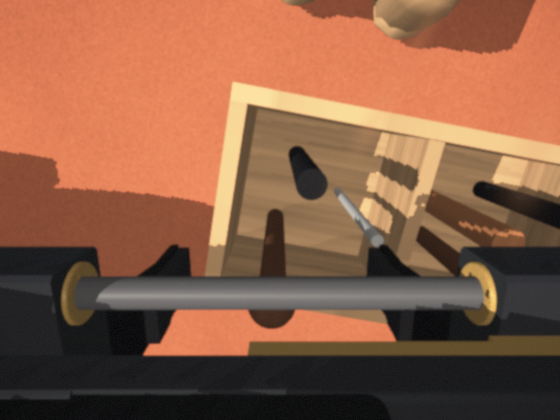

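```bash
python3 - <<'E'
from h import *
a=cv2.imread('pics/scene0.png')[270:400,290:410]; b=cv2.imread('pics/top0.png')[190:270,110:370]
cv2.imwrite('pics/za.png',cv2.resize(a,None,fx=4.5,fy=4.5,interpolation=cv2.INTER_CUBIC))
cv2.imwrite('pics/zb.png',cv2.resize(b,None,fx=3,fy=3,interpolation=cv2.INTER_CUBIC))
b=cv2.imread('pics/top0.png')[180:265,300:370]
cv2.imwrite('pics/zd.png',cv2.resize(b,None,fx=7,fy=7,interpolation=cv2.INTER_CUBIC))
b=cv2.imread('pics/scene0.png')[150:225,230:320]
cv2.imwrite('pics/zc.png',cv2.resize(b,None,fx=7,fy=7,interpolation=cv2.INTER_CUBIC))
E
```

```text
(no output)
```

View pics/za.png

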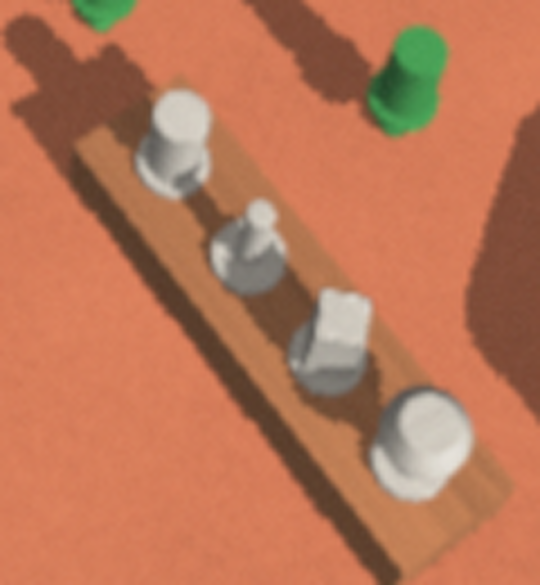

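View pics/zb.png

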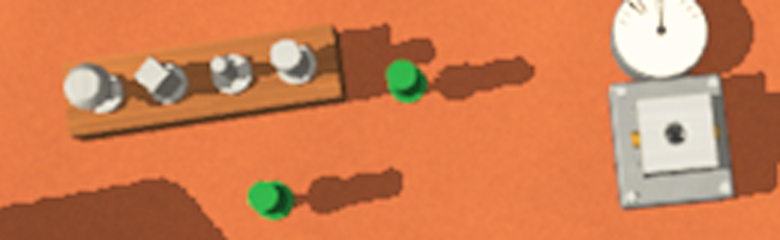

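View pics/zd.png

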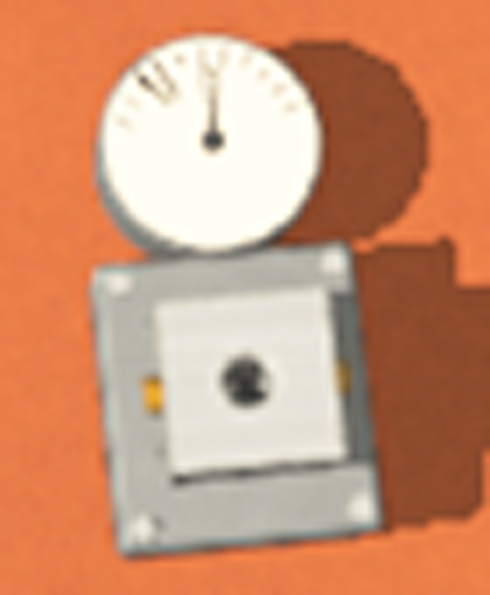

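View pics/zc.png

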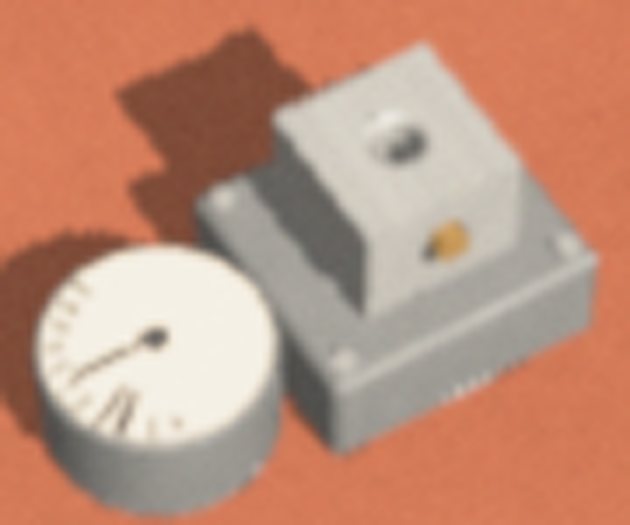

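```bash
python3 - <<'E'
from h import *
S,T=load('scene0'),load('top0')
def tri(us,ut):
    o1,d1=ray(S,*us);o2,d2=ray(T,*ut)
    A=np.c_[d1,-d2]; s=np.linalg.lstsq(A,o2-o1,rcond=None)[0]
    p,q=o1+d1*s[0],o2+d2*s[1]; return (p+q)/2,np.linalg.norm(p-q)
zs=lambda x,y:(x/4.5+290-.4,y/4.5+270-.4)
zb=lambda x,y:(x/3+110-.33,y/3+190-.33)
zc=lambda x,y:(x/7+230-.43,y/7+150-.43)
zd=lambda x,y:(x/7+300-.43,y/7+180-.43)
print('dietop',tri(zs(182,116),zb(286,54)),onz(S,*zs(182,116),.092),onz(T,*zb(286,54),.092))
for z in (.083,.085,.087): print('sock',z,onz(S,*zc(395,140),z),onz(T,*zd(245,381),z))
cs=[(425,45),(520,165),(368,258),(275,118)];
P=[onz(S,*zc(*c),.085) for c in cs]; print(np.round(P,4),np.mean(P,0))
ct=[(157,303),(327,290),(345,458),(172,475)]
P=[onz(T,*zd(*c),.085) for c in ct]; print(np.round(P,4),np.mean(P,0))
d=onz(T,*zd(212,140),.084);d2=onz(S,*zc(155,338),.084);print('dial',d,d2)
# auto die top mask
for im,c,(x0,x1,y0,y1) in(('scene0',S,(315,345,284,318)),('top0',T,(195,220,198,222))):
    a=cv2.imread(f'pics/{im}.png')[y0:y1,x0:x1]; hsv=cv2.cvtColor(a,cv2.COLOR_BGR2HSV)
    print(im); print(np.where(hsv[...,1]<70,hsv[...,2],0))
E
```

```text
dietop (array([0.5723609 , 0.13581924, 0.08952761]), np.float64(0.0008563341646158037)) [0.57340763 0.13636788 0.092     ] [0.57160335 0.13566028 0.092     ]
sock 0.083 [ 0.50381542 -0.16556213  0.083     ] [ 0.50354728 -0.16153007  0.083     ]
sock 0.085 [ 0.50455065 -0.16424344  0.085     ] [ 0.503319  -0.1613423  0.085    ]
sock 0.087 [ 0.50528589 -0.16292475  0.087     ] [ 0.50309071 -0.16115454  0.087     ]
[[ 0.4784 -0.1928  0.085 ]
 [ 0.475  -0.1377  0.085 ]
 [ 0.5331 -0.1286  0.085 ]
 [ 0.5336 -0.1893  0.085 ]] [ 0.50499335 -0.16209902  0.085     ]
[[ 0.5299 -0.1335  0.085 ]
 [ 0.5327 -0.1896  0.085 ]
 [ 0.4772 -0.1929  0.085 ]
 [ 0.4731 -0.1362  0.085 ]] [ 0.50323299 -0.16305529  0.085     ]
dial [ 0.58426596 -0.15391088  0.084     ] [ 0.60304222 -0.13322222  0.084     ]
scene0
[[0 0 0 ... 0 0 0]
 [0 0 0 ... 0 0 0]
 [0 0 0 ... 0 0 0]
 ...
 [0 0 0 ... 0 0 0]
 [0 0 0 ... 0 0 0]
 [0 0 0 ... 0 0 0]]
top0
[[  0   0   0   0   0   0   0   0   0   0   0   0   0   0   0   0   0   0
    0   0   0   0   0   0   0]
 [  0   0   0   0   0   0   0   0   0   0   0   0   0   0   0   0   0   
[... 1643 characters left out ...]
23 228 211 178 148 137 115 107 166 177
  129   0   0   0   0   0   0]
 [  0   0   0   0   0   0   0   0   0 221 230 231 218 207 193 179 202 182
  120   0   0   0   0   0   0]
 [  0   0   0   0   0   0   0   0   0   0   0 223 223 216 208 192   0   0
    0   0   0   0   0   0   0]
 [  0   0   0   0   0   0   0   0   0   0   0   0   0   0   0   0   0   0
    0   0   0   0   0   0   0]
 [  0   0   0   0   0   0   0   0   0   0   0   0   0   0   0   0   0   0
    0   0   0   0   0   0   0]
 [  0   0   0   0   0   0   0   0   0   0   0   0   0   0   0   0   0   0
    0   0   0   0   0   0   0]
 [  0   0   0   0   0   0   0   0   0   0   0   0   0   0   0   0   0   0
    0   0   0   0   0   0   0]]
```

```bash
cat >> h.py <<'E'
from scipy.spatial.transform import Rotation as Ro
def rel(target,yaw=None):
    s=read_state(); M=Ro.from_quat(s['eef_rot']); x=M.as_matrix()[:,0]
    print('tcp',np.round(s['ee_pos'],4),'yaw',round(np.degrees(np.arctan2(x[1],x[0])),2),'w',s['width'],'t',s['time'],'F',np.round(s['ft_force'],2))
    print('zaxis',np.round(M.as_matrix()[:,2],4),'tool delta',np.round(M.inv().apply(np.array(target)-s['ee_pos']),4))
E
python3 - <<'E'
from h import *
T=load('top0')
zb=lambda x,y:(x/3+110-.33,y/3+190-.33)
c=[(65,64),(332,27),(343,98),(76,137)]
P=np.array([onz(T,*zb(*q),.04) for q in c]);print(P)
for a,b in((0,1),(3,2)):
    d=P[a]-P[b];print(np.degrees(np.arctan2(-d[0],d[1])),np.linalg.norm(d))
E
```

```text
[[0.57752907 0.32356001 0.04      ]
 [0.602046   0.10787175 0.04      ]
 [0.54376988 0.09911699 0.04      ]
 [0.51803394 0.3129099  0.04      ]]
6.484884774844468 0.21707718412719995
6.864118033722164 0.21533635680956062
```

arm_command(
  commands=[
    [[0, 0, 0, 0, 0, -0.035, 100], [0, 0, 0, 0, 0, -0.035, 100], [0, 0, -0.147, 0, 0, 0, 100], [0, 0, -0.147, 0, 0, 0, 100], [0, 0, -0.147, 0, 0, 0, 100], [0, 0, -0.147, 0, 0, 0, 100], [0, 0, -0.147, 0, 0, 0, 100], [0, 0, -0.147, 0, 0, 0, 100], [0, 0, -0.147, 0, 0, 0, 100], [0, 0, -0.147, 0, 0, 0, 100], [0, 0, -0.147, 0, 0, 0, 100], [0, 0, -0.15, 0, 0, 0, 100], [0, 0, 0, 0, 0, 0, 100]],
  ],
)

```text
time: 1.78
ee_pos: [0.1749, -0.5999, 0.3003]
eef_rot: [0.996, 0.092, 0.0, -0.0]
ft_force: [0.0, 0.7, 0.4]
width: 0.0869
```

arm_command(
  commands=[
    [[0, 0, 0, 0.037, -0.031, 0, 100], [0, 0, 0, 0.037, -0.031, 0, 100], [0, 0, 0, 0.037, -0.031, 0, 100], [0, 0, 0, 0.037, -0.031, 0, 100], [0, 0, 0, 0.037, -0.031, 0, 100], [0, 0, 0, 0.037, -0.031, 0, 100], [0, 0, 0, 0.037, -0.031, 0, 100], [0, 0, 0, 0.037, -0.031, 0, 100], [0, 0, 0, 0.037, -0.031, 0, 100], [0, 0, 0, 0.037, -0.031, 0, 100], [0, 0, 0, 0.035, -0.031, 0, 100], [0, 0, 0, 0, 0, 0.05, 100], [0, 0, 0, 0, 0, 0.05, 100], [0, 0, 0, 0, 0, 0, 100], [0, 0, 0, 0, 0, 0, 100]],
  ],
)

```text
time: 3.65
ee_pos: [0.5108, -0.1903, 0.2026]
eef_rot: [0.996, 0.092, 0.001, 0.0]
ft_force: [-0.2, -0.2, 1.0]
width: 0.0869
```

```bash
python3 - <<'E'
from h import *
rel([.51,-.19,.2]); c=snap('wrist','w1'); print(proj(c,[.504,-.162,.085]))
E
```

```text
tcp [ 0.5108 -0.1903  0.2026] yaw 10.55 w 0.08690819200839321 t 3.65 F [-0.23 -0.16  0.98]
zaxis [ 1.9e-03 -6.0e-04 -1.0e+00] tool delta [-0.0007 -0.0004  0.0026]
[276.75184043 174.1899924 ]
```

View pics/w1.png

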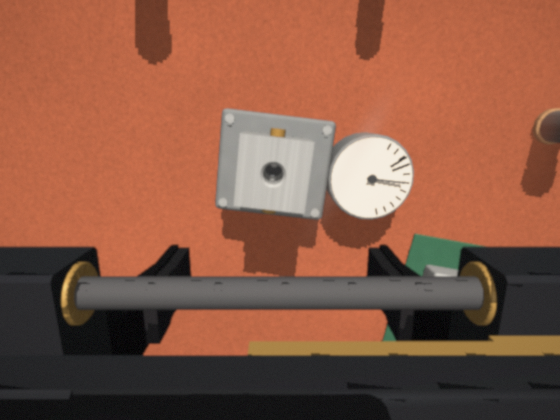

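```bash
python3 - <<'E'
from h import *
c=load('w1'); a=cv2.imread('pics/w1.png')[100:225,210:420]
cv2.imwrite('pics/w1z.png',cv2.resize(a,None,fx=3.8,fy=3.8,interpolation=cv2.INTER_CUBIC))
g=cv2.cvtColor(cv2.imread('pics/w1.png'),cv2.COLOR_BGR2GRAY); print(g[158:188,256:292:1])
np.set_printoptions(linewidth=250)
print(g[158:188,258:290])
print(onz(c,273,173,.085))
E
```

```text
[[194 195 195 ... 197 197 198]
 [194 195 196 ... 197 199 199]
 [195 195 195 ... 197 199 199]
 ...
 [191 194 193 ... 198 195 197]
 [194 192 191 ... 196 195 197]
 [191 192 194 ... 196 196 197]]
[[195 193 194 194 193 194 191 192 194 193 194 193 191 192 194 195 193 190 187 190 192 194 194 195 197 195 194 193 191 190 193 197]
 [196 194 193 194 192 192 192 195 193 194 194 191 191 191 192 194 191 189 189 190 192 193 192 195 197 196 196 192 192 192 193 197]
 [195 194 193 195 195 192 192 192 194 192 192 188 188 186 187 187 184 184 184 190 192 194 193 194 196 197 194 190 191 191 194 197]
 [195 194 194 194 193 193 192 192 189 186 181 175 168 166 164 164 163 164 169 177 185 190 194 196 196 196 195 193 191 192 195 197]
 [195 192 194 195 195 191 191 188 178 166 152 139 135 129 128 129 126 129 133 148 164 177 185 192 197 196 193 191 191 195 194 196]
 [195 193 194 195 192 189 183 172 154 134 118 104 100  99 101 105 104 105 105 115 130 149 168 183 192 194 192 192 189 193 196 198]
 [193 193 193 193 189 181 164 143 122 104  90  81  83  93  99 101 102  99  95  97 103 118 138 161 180 191 192 191 190 192 
[... 2360 characters left out ...]
9 197]
 [193 194 193 191 194 197 201 206 204 200 192 187 182 178 174 175 175 177 180 189 198 203 205 203 196 192 191 194 198 200 199 198]
 [192 193 192 192 192 196 198 207 210 210 208 206 205 203 198 195 196 198 204 208 211 212 208 201 195 192 191 195 198 200 200 196]
 [193 193 192 191 192 192 195 202 207 210 214 218 219 218 217 212 212 213 215 215 214 210 204 197 194 190 192 195 199 199 199 198]
 [191 193 191 192 192 193 192 196 199 204 210 216 218 219 218 217 214 216 213 212 207 204 198 194 192 191 193 196 199 199 198 196]
 [194 192 193 190 191 190 192 193 193 197 201 205 208 209 207 207 206 205 205 201 201 198 196 193 190 191 193 197 200 200 199 196]]
[ 0.50099518 -0.16162395  0.085     ]
```

View pics/w1z.png

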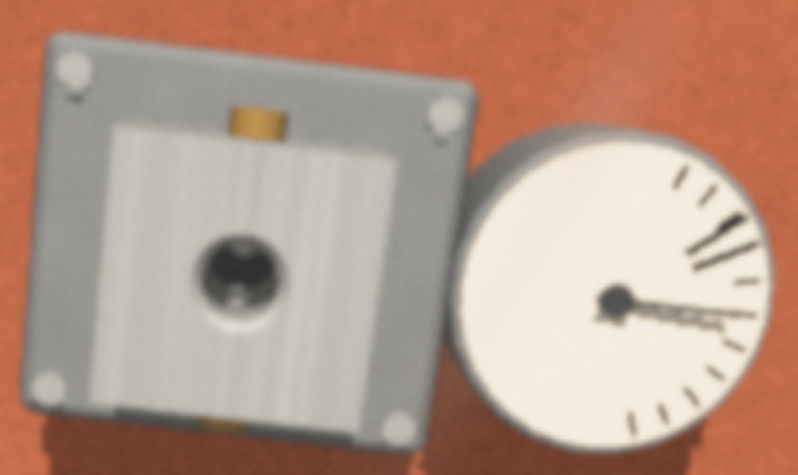

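arm_command(
  commands=[
    [[0, 0, 0, 0.02, -0.046, 0, 100], [0, 0, 0, 0.02, -0.046, 0, 100], [0, 0, 0, 0.02, -0.047, 0, 100], [0, 0, 0, 0.021, -0.047, 0, 100], [0, 0, 0, 0.021, -0.047, 0, 100], [0, 0, 0, 0.021, -0.047, -0.007, 100], [0, 0, 0, 0, 0, 0, 100], [0, 0, 0, 0, 0, 0, 100]],
  ],
)

```text
time: 4.7
ee_pos: [0.5798, 0.1075, 0.209]
eef_rot: [0.996, 0.092, 0.001, 0.0]
ft_force: [0.1, -0.5, 0.3]
width: 0.0872
```

```bash
python3 - <<'E'
from h import *
np.set_printoptions(linewidth=250)
rel([.582,.107,.21]); c=snap('wrist','w2'); p=proj(c,[.571,.1345,.092]);print(p)
x,y=map(int,p); a=cv2.imread('pics/w2.png')[y-70:y+70,x-100:x+100]
print(x-100,y-70)
cv2.imwrite('pics/w2z.png',cv2.resize(a,None,fx=4,fy=4,interpolation=cv2.INTER_CUBIC))
E
```

```text
tcp [0.5798 0.1075 0.209 ] yaw 10.6 w 0.08716638000918335 t 4.7 F [ 0.06 -0.52  0.26]
zaxis [ 2.1e-03 -3.0e-04 -1.0e+00] tool delta [ 0.002   0.0009 -0.001 ]
[273.81301282 175.4837009 ]
173 105
```

View pics/w2z.png

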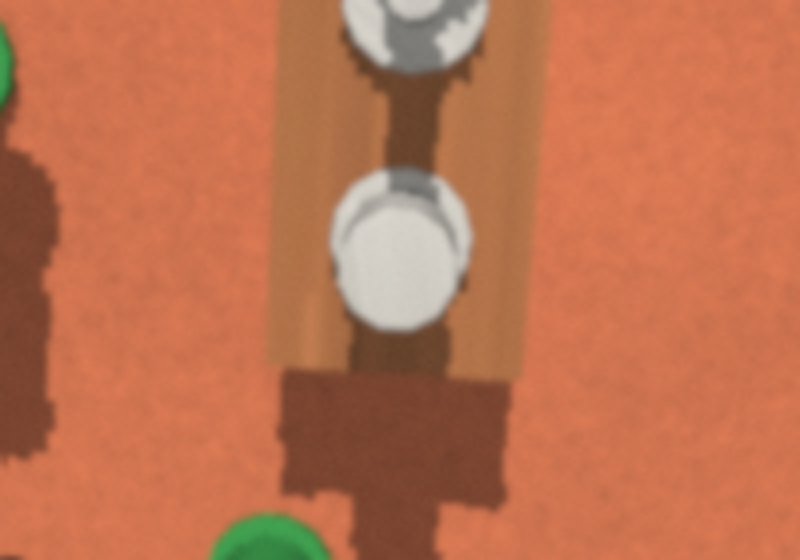

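View pics/w2.png

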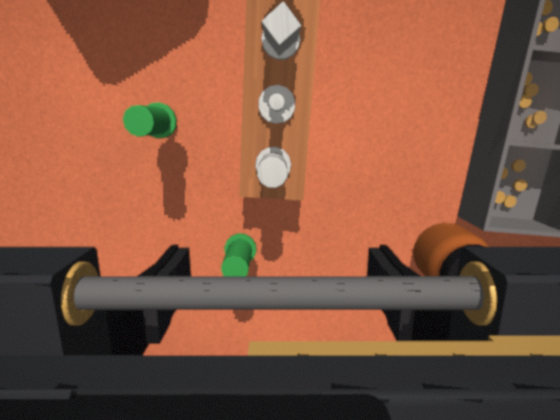

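```bash
python3 - <<'E'
from h import *
c=load('w2'); X=onz(c,272.4,170.9,.092); print(X, onz(c,172.6+401/4,104.6+240/4,.046))
s=read_state(); print('die-tcp',X-s['ee_pos'])
print('sock-tcp at w1', onz(load('w1'),273.2,173.5,.085)-np.array([.5108,-.1903,.2026]))
rel([X[0],X[1],.058])
E
```

```text
[0.56929504 0.13777977 0.092     ] [0.56919643 0.13668448 0.046     ]
die-tcp [-0.01043606  0.03107059 -0.11663637]
sock-tcp at w1 [-0.00958404  0.02832384 -0.1176    ]
tcp [0.5797 0.1067 0.2086] yaw 10.54 w 0.08708212310498227 t 4.75 F [ 0.43  0.82 -0.98]
zaxis [ 1.6e-03 -7.0e-04 -1.0e+00] tool delta [-0.0048 -0.0326  0.1506]
```

arm_command(
  commands=[
    [[0, 0, 0, -0.0036, -0.031, 0, 60], [0, 0, 0, 0, 0, 0.03, 60], [0, 0, 0, 0, 0, 0.03, 60], [0, 0, 0, 0, 0, 0.03, 60], [0, 0, 0, 0, 0, 0.02, 60], [0, 0, 0, 0, 0, 0.02, 60], [0, 0, 0, 0, 0, 0.01, 60], [0, 0, 0, 0, 0, 0.01, 60], [0, 0, 0, 0, 0, 0, 60], [0, 0, 0, 0, 0, 0, 60]],
  ],
)

```text
time: 6.0
ee_pos: [0.5701, 0.1379, 0.0581]
eef_rot: [0.996, 0.093, 0.0, -0.0]
ft_force: [0.6, -0.3, -0.3]
width: 0.0521
```

```bash
python3 - <<'E'
from h import *
rel([.5705,.1365,.058]); c=snap('scene','s3'); c=snap('wrist','w3')
a=cv2.imread('pics/s3.png')[240:400,250:430]; b=cv2.imread('pics/w3.png')[:300]
cv2.imwrite('pics/s3z.png',cv2.resize(a,None,fx=4,fy=3.6,interpolation=cv2.INTER_CUBIC))
E
```

```text
tcp [0.5701 0.1379 0.0581] yaw 10.66 w 0.052058775063162914 t 6.0 F [ 0.65 -0.29 -0.29]
zaxis [ 8.e-04  1.e-04 -1.e+00] tool delta [0.0001 0.0015 0.0001]
```

View pics/s3z.png

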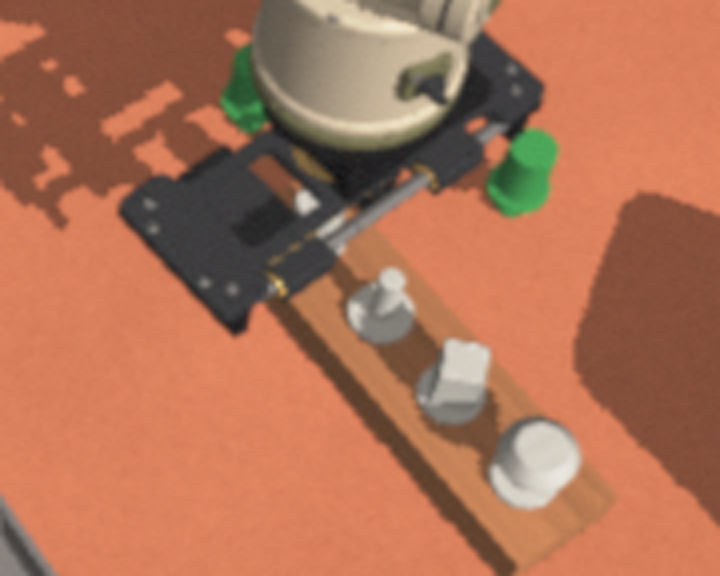

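View pics/w3.png

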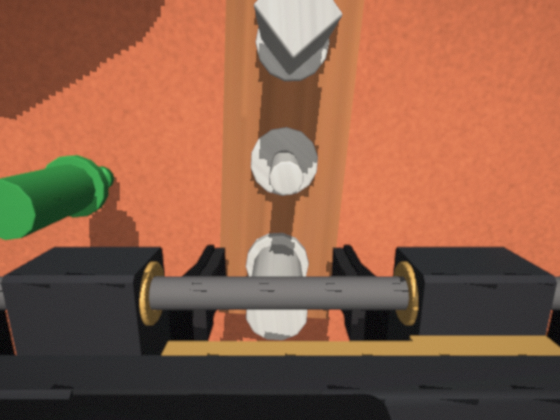

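```bash
python3 - <<'E'
from h import *
c=load('w3'); s=read_state(); M=Ro.from_quat(s['eef_rot']).as_matrix()
y=M[:,1]
A=onz(c,277,234,.046); B=onz(c,277,338.5,.092)
for P,r in((A,.016),(B,-.012)):
    C=P+r*y; print(C, M.T@(C-s['ee_pos']))
E
```

```text
[0.5692279  0.13747455 0.04600117] [-0.001023    0.00020024  0.01213367]
[0.56922898 0.13828328 0.09199912] [-0.00082681 -0.00059098 -0.03386416]
```

arm_command(
  commands=[
    [[0, 0, 0, 0, 0, 0, 22], [0, 0, 0, 0, 0, 0, 15], [0, 0, 0, 0, 0, 0, 10], [0, 0, 0, 0, 0, 0, 10], [0, 0, 0, 0, 0, 0, 10], [0, 0, 0, 0, 0, 0, 10], [0, 0, 0, 0, 0, 0, 10]],
  ],
  newtons=10,
)

```text
time: 6.98
ee_pos: [0.5698, 0.1377, 0.0575]
eef_rot: [0.996, 0.093, -0.0, 0.0]
ft_force: [-1.2, 0.1, 0.7]
width: 0.0236
```

```bash
python3 - <<'E'
from h import *
rel([.5705,.1365,.058]); c=snap('wrist','w4'); 
for t in('w3','w4'):
    g=cv2.imread(f'pics/{t}.png')[238:248,180:370].mean(0).astype(int); print(t,g[:,0].tolist())
E
```

```text
tcp [0.5698 0.1377 0.0575] yaw 10.66 w 0.023561004598534087 t 6.975 F [-1.23  0.14  0.68]
zaxis [-0.e+00 -1.e-04 -1.e+00] tool delta [ 0.0005  0.0013 -0.0005]
w3 [85, 84, 84, 82, 82, 82, 82, 83, 83, 84, 84, 84, 84, 83, 84, 83, 83, 84, 83, 83, 82, 82, 82, 81, 81, 76, 72, 68, 66, 63, 64, 65, 66, 68, 76, 81, 84, 84, 83, 81, 79, 76, 75, 76, 76, 77, 78, 78, 78, 77, 76, 76, 76, 76, 76, 76, 76, 76, 76, 76, 77, 78, 79, 79, 78, 77, 75, 75, 74, 75, 78, 87, 101, 118, 136, 154, 171, 181, 186, 189, 193, 197, 200, 201, 202, 202, 203, 201, 199, 193, 178, 149, 122, 112, 111, 110, 111, 110, 110, 110, 111, 110, 111, 112, 112, 114, 115, 116, 118, 119, 123, 135, 147, 155, 168, 183, 183, 171, 156, 141, 124, 110, 99, 90, 85, 81, 80, 80, 80, 80, 80, 79, 79, 79, 80, 80, 79, 79, 79, 79, 78, 77, 77, 76, 75, 76, 76, 76, 76, 77, 77, 77, 78, 77, 76, 77, 79, 81, 82, 82, 82, 82, 79, 74, 68, 66, 64, 66, 65, 66, 70, 75, 81, 85, 86, 86, 85, 85, 85, 85, 85, 86, 86, 86, 86, 87, 87, 87, 87, 86]
w4 [85, 84, 83, 82, 82, 81, 81, 81, 82, 82, 83, 84, 83, 82, 82, 82, 82, 83, 82, 82, 82, 82, 81, 81, 82, 82, 82, 83, 83, 82, 83, 83, 84, 84, 85, 86, 90, 91, 90, 89, 87, 84, 82, 82, 81, 82, 82, 81, 81, 80, 80, 79, 79, 79, 78, 73, 68, 63, 62, 62, 61, 62, 65, 69, 73, 77, 77, 76, 75, 75, 75, 75, 79, 89, 107, 129, 150, 166, 178, 185, 191, 197, 202, 206, 209, 210, 210, 209, 208, 206, 201, 185, 153, 125, 117, 115, 115, 116, 115, 115, 115, 116, 116, 117, 116, 117, 117, 120, 121, 122, 124, 130, 145, 155, 162, 175, 191, 193, 184, 169, 154, 139, 121, 104, 91, 84, 81, 81, 80, 80, 80, 79, 78, 74, 68, 65, 65, 64, 64, 65, 67, 71, 75, 79, 79, 79, 79, 79, 79, 79, 80, 80, 82, 82, 81, 82, 84, 85, 88, 89, 89, 87, 84, 84, 84, 84, 84, 84, 84, 84, 85, 85, 85, 86, 86, 86, 84, 84, 84, 83, 84, 84, 84, 84, 85, 85, 85, 86, 85, 86]
```

View pics/w4.png

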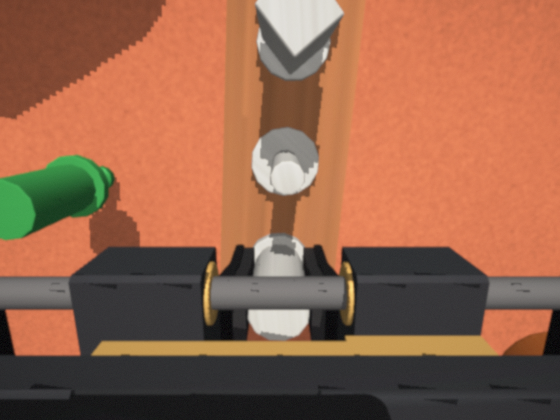

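arm_command(
  commands=[
    [[0, 0, 0, 0, 0, 0, 10], [0, 0, 0, 0, 0, 0, 10], [0, 0, 0, 0, 0, 0, 10], [0, 0, 0, 0, 0, -0.005, 10], [0, 0, 0, 0, 0, -0.015, 10], [0, 0, 0, 0, 0, -0.02, 10], [0, 0, 0, 0, 0, -0.03, 10], [0, 0, 0, 0, 0, -0.03, 10], [0, 0, 0, 0, 0, -0.02, 10], [0, 0, 0, 0, 0, 0, 10]],
  ],
  newtons=60,
)

```text
time: 8.28
ee_pos: [0.5706, 0.138, 0.1794]
eef_rot: [0.996, 0.093, 0.002, 0.0]
ft_force: [-0.4, -0.8, -2.1]
width: 0.0233
```

```bash
python3 - <<'E'
from h import *
rel([.5023,-.1622,.175]); c=snap('scene','s5')
a=cv2.imread('pics/s5.png')[200:400,230:430]
cv2.imwrite('pics/s5z.png',cv2.resize(a,None,fx=3,fy=3,interpolation=cv2.INTER_CUBIC))
E
```

```text
tcp [0.5706 0.138  0.1794] yaw 10.65 w 0.02327547410425174 t 8.275 F [-0.35 -0.8  -2.14]
zaxis [ 3.e-03  3.e-04 -1.e+00] tool delta [-0.1226  0.2824  0.0041]
```

View pics/s5z.png

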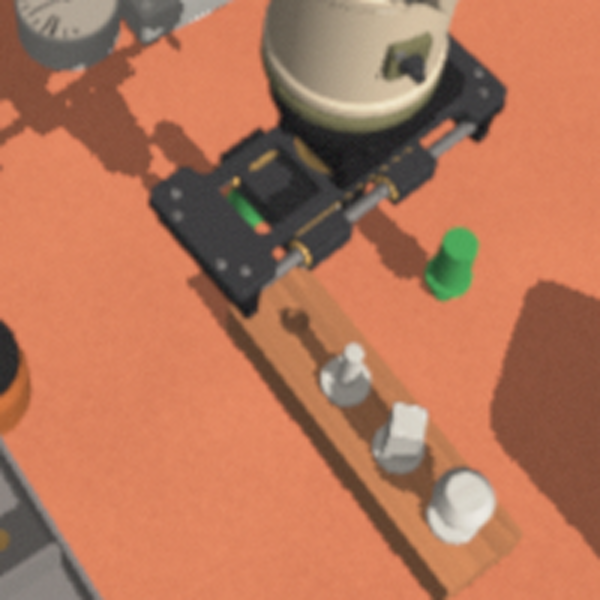

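arm_command(
  commands=[
    [[0, 0, 0, -0.0175, 0.04, 0, 10], [0, 0, 0, -0.0175, 0.04, 0, 10], [0, 0, 0, -0.0175, 0.04, 0, 10], [0, 0, 0, -0.0175, 0.04, 0, 10], [0, 0, 0, -0.0175, 0.04, 0, 10], [0, 0, 0, -0.0175, 0.04, 0, 10], [0, 0, 0, -0.0176, 0.0424, 0, 10], [0, 0, 0, 0, 0, 0.02, 10], [0, 0, 0, 0, 0, 0.01, 10], [0, 0, 0, 0, 0, 0, 10], [0, 0, 0, 0, 0, 0, 10]],
  ],
)

```text
time: 9.7
ee_pos: [0.5019, -0.1618, 0.1479]
eef_rot: [0.996, 0.094, 0.0, 0.0]
ft_force: [-0.6, 0.1, -1.9]
width: 0.0229
```

```bash
python3 - <<'E'
from h import *
rel([.5023,-.1622,.14]);
for n in('scene','wrist','top'): snap(n,n[0]+'6')
for n,(y0,y1,x0,x1) in {'s':(100,240,190,370),'w':(180,420,150,420),'t':(150,290,260,420)}.items():
    a=cv2.imread(f'pics/{n}6.png')[y0:y1,x0:x1]
    cv2.imwrite(f'pics/{n}6z.png',cv2.resize(a,None,fx=2.4 if n=='w' else 4,fy=2.4 if n=='w' else 4,interpolation=cv2.INTER_CUBIC))
E
```

```text
tcp [ 0.5019 -0.1618  0.1479] yaw 10.73 w 0.02287756884477022 t 9.7 F [-0.61  0.14 -1.87]
zaxis [ 3.e-04  0.e+00 -1.e+00] tool delta [0.0003 0.0005 0.0079]
```

View pics/s6z.png

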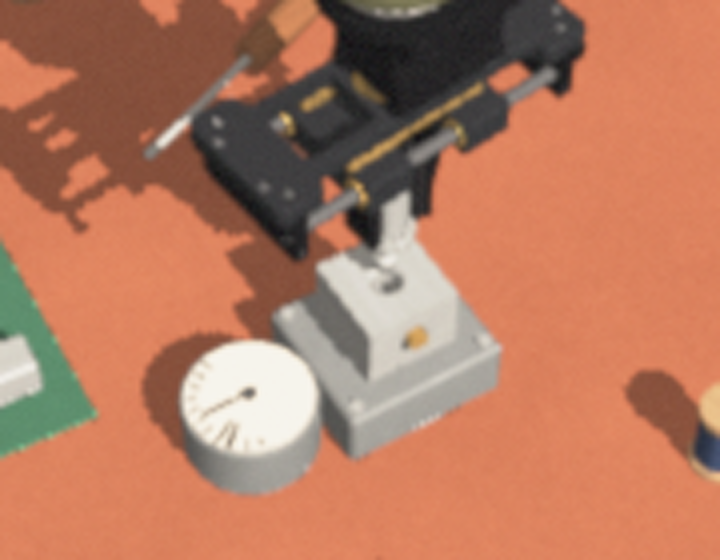

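View pics/w6z.png

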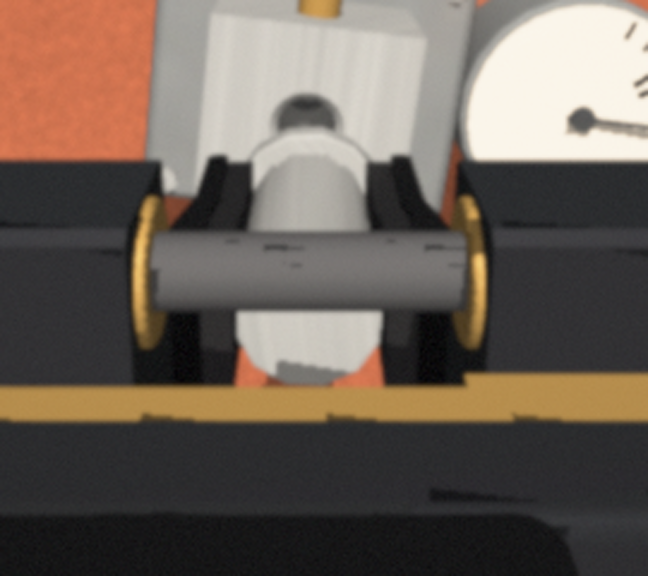

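View pics/t6z.png

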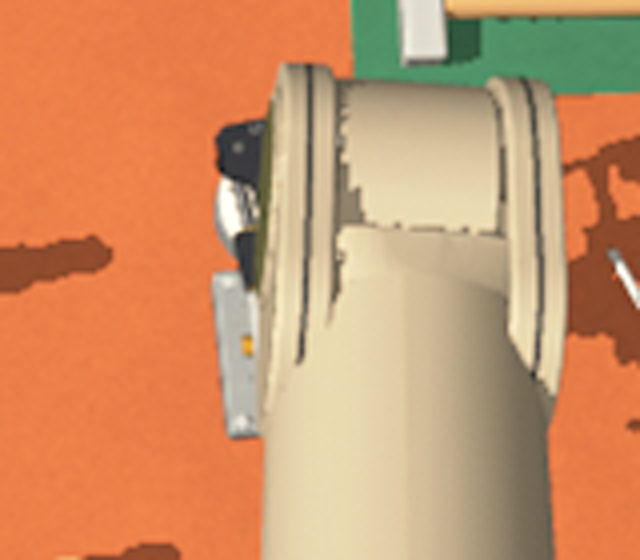

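```bash
python3 - <<'E'
from h import *
c=load('w6'); s=read_state(); M=Ro.from_quat(s['eef_rot']).as_matrix(); y=M[:,1]
for u,v,z,r,n in((150+308.5/2.4,180+93/2.4,.085,.010,'hole'),(150+309/2.4,180+128/2.4,.1364,.016,'flange'),(150+309/2.4,180+386/2.4,.1824,-.012,'top')):
    C=onz(c,u-.3,v-.3,z)+r*y; print(n,C, M.T@(C-s['ee_pos']))
E
```

```text
hole [ 0.50169243 -0.16284093  0.08500554] [-0.00038808  0.00050167  0.06305362]
flange [ 0.50158835 -0.16160985  0.13640887] [-0.00022596 -0.00069885  0.01164972]
top [ 0.50168911 -0.16200932  0.18239335] [-0.00016885 -0.00026212 -0.0343345 ]
```

arm_command(
  commands=[
    [[0, 0, 0, 0, 0.001, 0.004, 10], [0, 0, 0, 0, 0, 0.004, 10], [0, 0, 0, 0, 0, 0.003, 10], [0, 0, 0, 0, 0, 0.003, 10], [0, 0, 0, 0, 0, 0.002, 10], [0, 0, 0, 0, 0, 0.002, 10], [0, 0, 0, 0, 0, 0, 10]],
  ],
)

```text
time: 10.72
ee_pos: [0.5017, -0.163, 0.1294]
eef_rot: [0.996, 0.093, -0.0, -0.0]
ft_force: [0.6, 2.5, -2.0]
width: 0.0232
```

```bash
python3 - <<'E'
from h import *
for i in range(1): rel([.5018,-.163,.12])
c=snap('wrist','w7');snap('scene','s7')
a=cv2.imread('pics/s7.png')[100:240,190:370];cv2.imwrite('pics/s7z.png',cv2.resize(a,None,fx=4,fy=4,interpolation=cv2.INTER_CUBIC))
print(read_state()['ft_force'],read_state()['torque'])
E
```

```text
tcp [ 0.5017 -0.163   0.1294] yaw 10.68 w 0.023215182192241907 t 10.725 F [ 0.59  2.5  -2.02]
zaxis [-2.e-04  5.e-04 -1.e+00] tool delta [0.0001 0.     0.0094]
[-1.34081673  2.97937536 -1.8858313 ] [ 0.65386518 -0.07136256  0.0136787 ]
```

View pics/s7z.png

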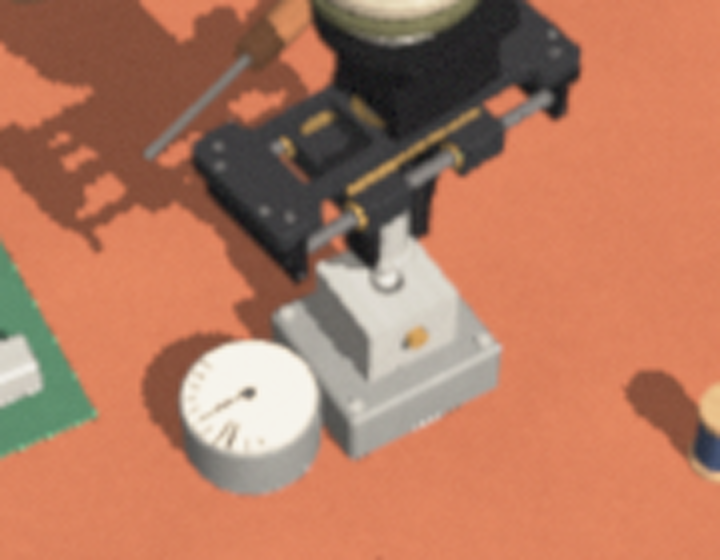

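arm_command(
  commands=[
    [[0, 0, 0, 0, -0.0008, 0, 10], [0, 0, 0, 0, 0, 0.002, 10], [0, 0, 0, 0, 0, 0.002, 10], [0, 0, 0, 0, 0, 0, 10]],
  ],
)

```text
time: 11.32
ee_pos: [0.5016, -0.1627, 0.1254]
eef_rot: [0.996, 0.093, -0.0, -0.0]
ft_force: [-0.2, 1.8, -0.8]
width: 0.0229
```

```bash
python3 - <<'E'
from h import *
rel([.5018,-.163,.12]);print(read_state()['torque'])
E
```

```text
tcp [ 0.5016 -0.1627  0.1254] yaw 10.66 w 0.02293852373120415 t 11.325 F [-0.23  1.75 -0.82]
zaxis [-0.  0. -1.] tool delta [0.0002 0.0004 0.0054]
[ 0.3702848  -0.09054276  0.00848666]
```

arm_command(
  commands=[
    [[0, 0, 0, 0, -0.0008, 0, 10], [0, 0, 0, 0, 0, 0.002, 10], [0, 0, 0, 0, 0, 0.002, 10], [0, 0, 0, 0, 0, 0.001, 10], [0, 0, 0, 0, 0, 0, 10]],
  ],
)

```text
time: 11.95
ee_pos: [0.5014, -0.1617, 0.1205]
eef_rot: [0.996, 0.093, -0.0, -0.0]
ft_force: [-0.4, 0.9, -0.9]
width: 0.0232
```

```bash
python3 - <<'E'
from h import *
rel([.5018,-.163,.12]);print(read_state()['torque'])
E
```

```text
tcp [ 0.5014 -0.1617  0.1205] yaw 10.67 w 0.023189289952636333 t 11.95 F [-0.37  0.94 -0.94]
zaxis [-0.e+00  2.e-04 -1.e+00] tool delta [0.0001 0.0013 0.0005]
[ 0.2251273  -0.02590267  0.00834784]
```

arm_command(
  commands=[
    [[0, 0, 0, 0, -0.0003, 0.001, 10], [0, 0, 0, 0, 0, 0.001, 10], [0, 0, 0, 0, 0, 0, 10]],
  ],
)

```text
time: 12.32
ee_pos: [0.5018, -0.1615, 0.1189]
eef_rot: [0.996, 0.093, 0.0, 0.0]
ft_force: [-0.2, 2.1, 3.9]
width: 0.0227
```

arm_command(
  commands=[
    [[0, 0, 0, 0, 0, 0.001, 10], [0, 0, 0, 0, 0, 0.001, 10], [0, 0, 0, 0, 0, 0, 10]],
  ],
)

```text
time: 12.7
ee_pos: [0.5023, -0.1617, 0.1173]
eef_rot: [0.996, 0.093, 0.001, 0.0]
ft_force: [1.1, 1.5, 5.9]
width: 0.0229
```

arm_command(
  commands=[
    [[0, 0, 0, 0, 0, 0.001, 10], [0, 0, 0, 0, 0, 0, 10]],
  ],
)

```text
time: 12.95
ee_pos: [0.5024, -0.1618, 0.1167]
eef_rot: [0.996, 0.093, 0.001, 0.001]
ft_force: [-0.8, 1.4, 10.5]
width: 0.0231
```

arm_command(
  commands=[
    [[0, 0, 0, 0, 0, 0.001, 10], [0, 0, 0, 0, 0, 0, 10]],
  ],
)

```text
time: 13.2
ee_pos: [0.5023, -0.1617, 0.1156]
eef_rot: [0.996, 0.093, 0.001, 0.0]
ft_force: [0.0, 1.3, 9.6]
width: 0.0228
```

arm_command(
  commands=[
    [[0, 0, 0, 0, 0, 0.001, 10], [0, 0, 0, 0, 0, 0, 10]],
  ],
)

```text
time: 13.45
ee_pos: [0.5025, -0.1618, 0.1149]
eef_rot: [0.996, 0.093, 0.001, 0.001]
ft_force: [-1.7, 2.4, 11.8]
width: 0.0234
```

```bash
python3 - <<'E'
from h import *
rel([.5018,-.163,.12]);print(read_state()['torque'])
c=snap('scene','s8')
a=cv2.imread('pics/s8.png')[140:230,220:330];cv2.imwrite('pics/s8z.png',cv2.resize(a,None,fx=6,fy=6,interpolation=cv2.INTER_CUBIC))
E
```

```text
tcp [ 0.5025 -0.1618  0.1149] yaw 10.66 w 0.023384789597907116 t 13.45 F [-1.66  2.42 11.79]
zaxis [ 0.0024 -0.0011 -1.    ] tool delta [-0.0009  0.001  -0.0051]
[ 0.46107644  0.18978762 -0.00624423]
```

View pics/s8z.png

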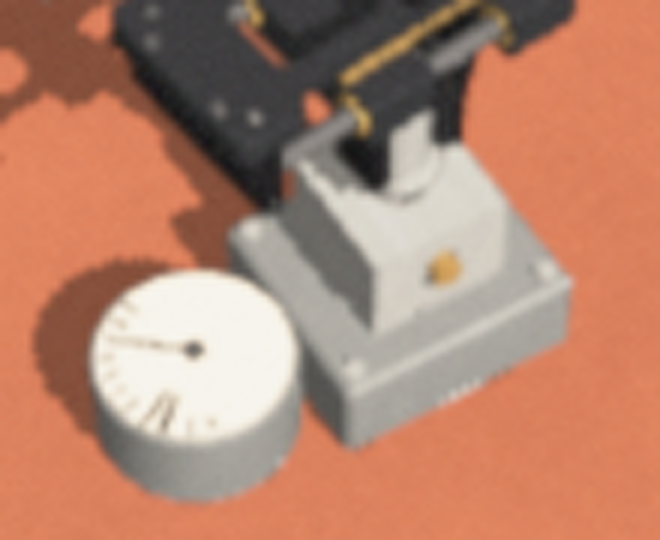

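arm_command(
  commands=[
    [[0, 0, 0, 0, -0.0002, 0.001, 10], [0, 0, 0, 0, 0, 0, 10]],
  ],
)

```text
time: 13.75
ee_pos: [0.5025, -0.1618, 0.1142]
eef_rot: [0.996, 0.093, 0.001, 0.001]
ft_force: [-1.7, 0.9, 14.2]
width: 0.0227
```

arm_command(
  commands=[
    [[0, 0, 0, 0, 0, 0.001, 10], [0, 0, 0, 0, 0, 0, 10]],
  ],
)

```text
time: 14.0
ee_pos: [0.5018, -0.1618, 0.1118]
eef_rot: [0.996, 0.093, 0.001, 0.0]
ft_force: [1.9, -0.6, 2.5]
width: 0.0229
```

arm_command(
  commands=[
    [[0, 0, 0, 0, 0, 0.0007, 10], [0, 0, 0, 0, 0, 0, 10]],
  ],
)

```text
time: 14.25
ee_pos: [0.501, -0.1616, 0.1105]
eef_rot: [0.996, 0.093, -0.0, 0.0]
ft_force: [0.4, 0.8, 0.8]
width: 0.0229
```

arm_command(
  commands=[
    [[0, 0, 0, 0, 0, 0.001, 10], [0, 0, 0, 0, 0, 0.001, 10], [0, 0, 0, 0, 0, 0, 10]],
  ],
)

```text
time: 14.62
ee_pos: [0.5004, -0.1611, 0.1079]
eef_rot: [0.996, 0.093, -0.001, -0.0]
ft_force: [1.0, 0.4, -9.4]
width: 0.0228
```

arm_command(
  commands=[
    [[0, 0, 0, 0, 0, 0.001, 10], [0, 0, 0, 0, 0, 0.001, 10], [0, 0, 0, 0, 0, 0, 10]],
  ],
)

```text
time: 15.0
ee_pos: [0.5005, -0.1616, 0.1063]
eef_rot: [0.996, 0.093, -0.001, -0.0]
ft_force: [-2.6, -1.4, -9.5]
width: 0.0231
```

arm_command(
  commands=[
    [[0, 0, 0, 0, 0, 0.001, 10], [0, 0, 0, 0, 0, 0, 10]],
  ],
)

```text
time: 15.25
ee_pos: [0.501, -0.1615, 0.1057]
eef_rot: [0.996, 0.093, -0.0, 0.0]
ft_force: [-3.3, -0.6, -7.2]
width: 0.023
```

arm_command(
  commands=[
    [[0, 0, 0, 0, 0, 0.001, 10], [0, 0, 0, 0, 0, 0, 10]],
  ],
)

```text
time: 15.5
ee_pos: [0.5021, -0.1614, 0.1053]
eef_rot: [0.996, 0.093, 0.001, 0.0]
ft_force: [-1.6, -0.9, -5.7]
width: 0.0229
```

arm_command(
  commands=[
    [[0, 0, 0, 0, 0, 0.001, 10], [0, 0, 0, 0, 0, 0, 10]],
  ],
)

```text
time: 15.75
ee_pos: [0.5022, -0.1614, 0.1046]
eef_rot: [0.996, 0.093, 0.001, 0.0]
ft_force: [-2.3, -1.2, 1.6]
width: 0.0229
```

arm_command(
  commands=[
    [[0, 0, 0, 0, 0, 0.001, 10], [0, 0, 0, 0, 0, 0, 10]],
  ],
)

```text
time: 16.0
ee_pos: [0.5022, -0.1616, 0.104]
eef_rot: [0.996, 0.093, 0.001, 0.001]
ft_force: [-3.0, 0.4, 8.4]
width: 0.0226
```

arm_command(
  commands=[
    [[0, 0, 0, 0, 0, 0.001, 10], [0, 0, 0, 0, 0, 0, 10]],
  ],
)

```text
time: 16.25
ee_pos: [0.5023, -0.1616, 0.1035]
eef_rot: [0.996, 0.093, 0.001, 0.001]
ft_force: [-5.9, 0.2, 14.5]
width: 0.0226
```

```bash
python3 - <<'E'
from h import *
rel([.5018,-.163,.12]);print(read_state()['torque'])
c=snap('scene','s9')
a=cv2.imread('pics/s9.png')[140:230,220:330];cv2.imwrite('pics/s9z.png',cv2.resize(a,None,fx=6,fy=6,interpolation=cv2.INTER_CUBIC))
E
```

```text
tcp [ 0.5023 -0.1616  0.1035] yaw 10.66 w 0.0225913841883448 t 16.25 F [-5.93  0.22 14.52]
zaxis [ 0.002  -0.0012 -1.    ] tool delta [-0.0008  0.0013 -0.0165]
[-0.13609658  1.29896819  0.05399736]
```

View pics/s9z.png

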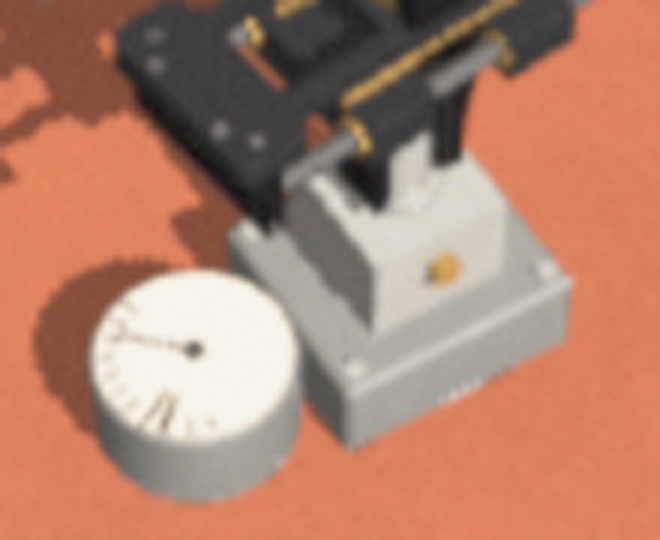

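arm_command(
  commands=[
    [[0, 0, 0, 0, 0, -0.001, 10], [0, 0, 0, 0, 0, -0.001, 10], [0, 0, 0, 0, 0, 0, 10]],
  ],
  newtons=60,
)

```text
time: 16.68
ee_pos: [0.5021, -0.1615, 0.1044]
eef_rot: [0.996, 0.093, 0.001, 0.0]
ft_force: [0.5, 0.1, 5.3]
width: 0.0228
```

arm_command(
  commands=[
    [[0, 0, 0, 0, 0, -0.001, 10], [0, 0, 0, 0, 0, 0, 10]],
  ],
)

```text
time: 16.92
ee_pos: [0.5018, -0.1614, 0.1049]
eef_rot: [0.996, 0.093, 0.001, 0.0]
ft_force: [3.0, -1.3, -0.8]
width: 0.023
```

arm_command(
  commands=[
    [[0, 0, 0, 0, 0, -0.0007, 10], [0, 0, 0, 0, 0, 0, 10]],
  ],
)

```text
time: 17.18
ee_pos: [0.5013, -0.1613, 0.1053]
eef_rot: [0.996, 0.093, 0.0, -0.0]
ft_force: [4.4, -1.5, -4.5]
width: 0.0232
```

arm_command(
  commands=[
    [[0, 0, 0, 0, 0, -0.0007, 10], [0, 0, 0, 0, 0, 0, 10]],
  ],
)

```text
time: 17.42
ee_pos: [0.5004, -0.1614, 0.1056]
eef_rot: [0.996, 0.093, -0.001, -0.0]
ft_force: [0.4, -0.4, -6.2]
width: 0.0229
```

arm_command(
  commands=[
    [[0, 0, 0, 0, 0, -0.0004, 10], [0, 0, 0, 0, 0, 0, 10]],
  ],
)

```text
time: 17.68
ee_pos: [0.5004, -0.1614, 0.106]
eef_rot: [0.996, 0.093, -0.001, -0.0]
ft_force: [-1.0, -1.2, -9.1]
width: 0.0231
```

```bash
python3 - <<'E'
from h import *
rel([.5018,-.163,.12]);print(read_state()['torque'])
c=snap('scene','s10'); print(read_state()['ft_force'])
a=cv2.imread('pics/s10.png')[170:225,230:280];cv2.imwrite('pics/s10z.png',cv2.resize(a,None,fx=10,fy=10,interpolation=cv2.INTER_CUBIC))
E
```

```text
tcp [ 0.5004 -0.1614  0.106 ] yaw 10.64 w 0.023054299752894757 t 17.675 F [-1.02 -1.16 -9.08]
zaxis [-2.e-03  3.e-04 -1.e+00] tool delta [ 0.0011  0.0018 -0.014 ]
[-0.34263452  0.14345088 -0.02358928]
[-2.04880388 -0.45757051 -9.46993012]
```

View pics/s10z.png

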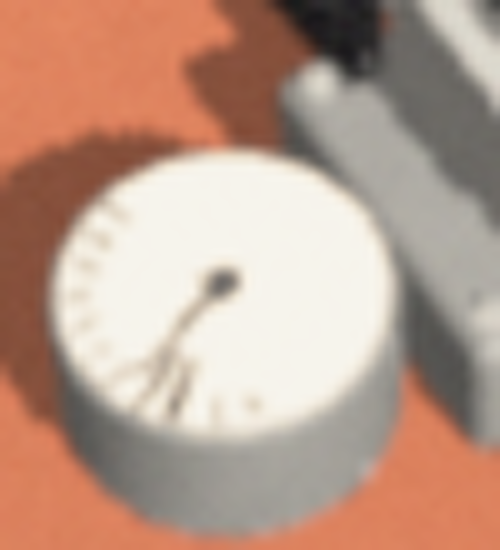

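arm_command(
  commands=[
    [[0, 0, 0, 0, 0, -0.0006, 10], [0, 0, 0, 0, 0, 0, 10]],
  ],
)

```text
time: 17.98
ee_pos: [0.5005, -0.1614, 0.1066]
eef_rot: [0.996, 0.093, -0.001, -0.0]
ft_force: [-2.6, -0.5, -13.7]
width: 0.0233
```

```bash
python3 - <<'E'
from h import *
rel([.5018,-.163,.12])
c=snap('scene','s11'); print(read_state()['ft_force'])
a=cv2.imread('pics/s11.png')[170:225,230:280];cv2.imwrite('pics/s11z.png',cv2.resize(a,None,fx=10,fy=10,interpolation=cv2.INTER_CUBIC))
# needle angle: rectify dial plane with stand frame
E
```

```text
tcp [ 0.5005 -0.1614  0.1066] yaw 10.65 w 0.023262361142801325 t 17.975 F [ -2.64  -0.5  -13.68]
zaxis [-1.9e-03  3.0e-04 -1.0e+00] tool delta [ 0.001   0.0018 -0.0134]
[ -2.6521293   -1.70029587 -13.72392445]
```

View pics/s11z.png

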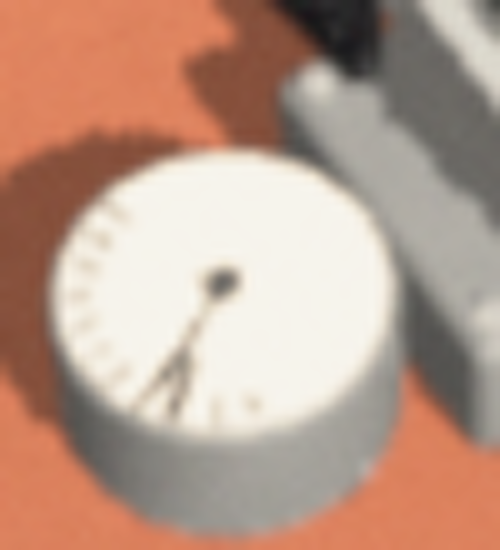

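```bash
python3 - <<'E'
from h import *
out=[]
for t in('s7','s10','s11'):
    c=load(t); im=cv2.imread(f'pics/{t}.png')
    n=500; sc=.09/n
    ctr=onz(c,230+22.2-.45,170+28.3-.45,.042)
    # plane-rectified view by ray casting: x right=-y world? keep x right, y up
    gx,gy=np.meshgrid(np.arange(n),np.arange(n)); X=ctr[0]+(gx-n/2)*sc; Y=ctr[1]-(gy-n/2)*sc
    P=np.stack([X,Y,np.full_like(X,.042)],-1)@np.array(c['R']).T+c['t']
    uv=P[...,:2]/P[...,2:]*f(c)+np.array([c['cx'],c['cy']])
    r=cv2.remap(im,uv[...,0].astype(np.float32),uv[...,1].astype(np.float32),cv2.INTER_CUBIC)
    pol=cv2.warpPolar(cv2.cvtColor(r,cv2.COLOR_BGR2GRAY),(250,720),(250,250),250,cv2.WARP_POLAR_LINEAR)
    for lo,hi in((60,100),(100,140),(150,185)):
        prof=pol[:,lo:hi].mean(1); a=-np.arange(720)/2; a=np.where(a<-180,a+360,a)
        m=np.argsort(prof)[:6]; print(t,lo,hi,[(float(a[i]),int(prof[i])) for i in m])
    out.append(r)
cv2.imwrite('pics/dial.png',cv2.resize(np.hstack(out[1:]),(800,400)))
E
```

```text
s7 60 100 [(2.0, 186), (2.5, 186), (1.5, 186), (1.0, 186), (3.0, 186), (0.5, 187)]
s7 100 140 [(4.0, 204), (4.5, 205), (3.5, 205), (5.0, 205), (3.0, 205), (5.5, 206)]
s7 150 185 [(45.5, 170), (46.0, 170), (45.0, 172), (46.5, 172), (44.5, 176), (47.0, 176)]
s10 60 100 [(25.5, 192), (26.0, 193), (25.0, 193), (26.5, 193), (24.5, 193), (27.0, 194)]
s10 100 140 [(30.5, 188), (31.0, 188), (30.0, 189), (31.5, 189), (29.5, 189), (32.0, 189)]
s10 150 185 [(45.5, 170), (46.0, 171), (45.0, 172), (46.5, 173), (44.5, 176), (47.0, 177)]
s11 60 100 [(37.0, 199), (36.5, 199), (36.0, 199), (37.5, 199), (38.0, 200), (35.5, 200)]
s11 100 140 [(39.0, 160), (39.5, 161), (38.5, 161), (40.0, 162), (38.0, 162), (40.5, 163)]
s11 150 185 [(45.5, 167), (46.0, 168), (45.0, 168), (46.5, 170), (44.5, 171), (47.0, 175)]
```

View pics/dial.png

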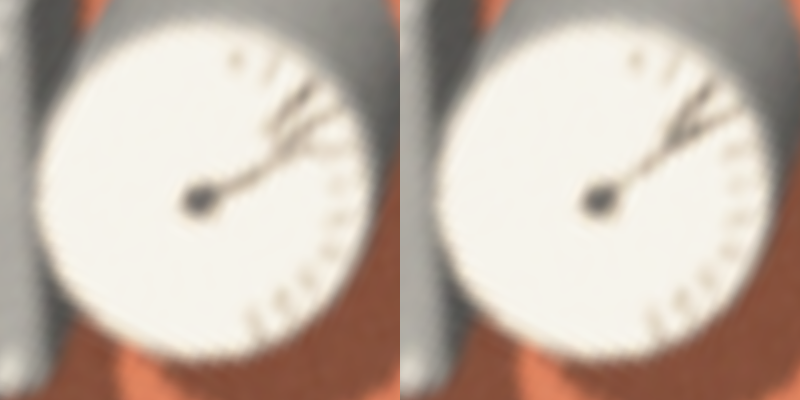

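arm_command(
  commands=[
    [[0, 0, 0, 0, 0, 0, 10], [0, 0, 0, 0, 0, 0, 10], [0, 0, 0, 0, 0, 0, 10], [0, 0, 0, 0, 0, 0, 10]],
  ],
)

```text
time: 18.52
ee_pos: [0.5007, -0.1614, 0.1069]
eef_rot: [0.996, 0.093, -0.001, -0.0]
ft_force: [-5.4, -1.7, -15.1]
width: 0.023
```

arm_command(
  commands=[
    [[0, 0, 0, 0, 0, 0, 10], [0, 0, 0, 0, 0, 0, 10], [0, 0, 0, 0, 0, 0, 10], [0, 0, 0, 0, 0, 0, 10], [0, 0, 0, 0, 0, 0, 10], [0, 0, 0, 0, 0, 0, 10]],
  ],
)

```text
time: 19.27
ee_pos: [0.5008, -0.1614, 0.1069]
eef_rot: [0.996, 0.093, -0.001, -0.0]
ft_force: [-4.9, -1.5, -14.8]
width: 0.0226
```

```bash
python3 - <<'E'
from h import *
rel([.5018,-.163,.12])
c=snap('scene','s12'); print(read_state()['ft_force'])
a=cv2.imread('pics/s12.png')[140:230,220:330];cv2.imwrite('pics/s12z.png',cv2.resize(a,None,fx=6,fy=6,interpolation=cv2.INTER_CUBIC))
E
```

```text
tcp [ 0.5008 -0.1614  0.1069] yaw 10.65 w 0.022570335595259467 t 19.275 F [ -4.85  -1.49 -14.76]
zaxis [-1.3e-03  1.0e-04 -1.0e+00] tool delta [ 0.0007  0.0017 -0.0131]
[ -4.13316839  -1.27246353 -14.60974228]
```

View pics/s12z.png

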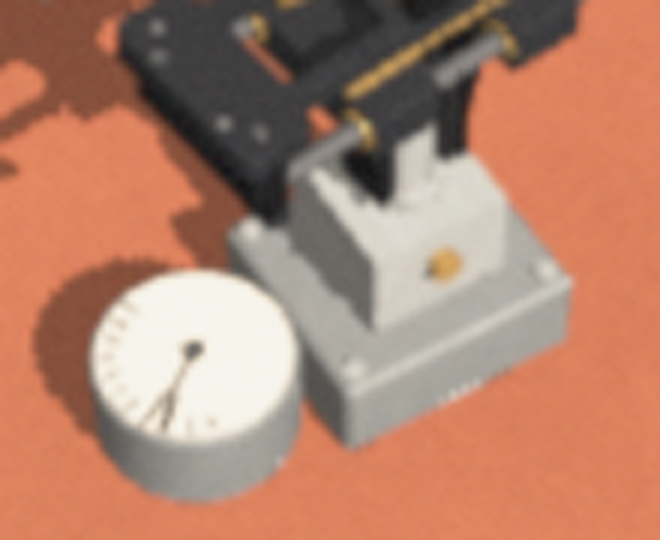

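arm_command(
  commands=[
    [[0, 0, 0, 0, 0, 0.0002, 10], [0, 0, 0, 0, 0, 0, 10], [0, 0, 0, 0, 0, 0, 10], [0, 0, 0, 0, 0, 0, 10]],
  ],
)

```text
time: 19.82
ee_pos: [0.5008, -0.1614, 0.1068]
eef_rot: [0.996, 0.093, -0.001, -0.0]
ft_force: [-5.3, -2.1, -13.5]
width: 0.023
```

```bash
cat > dial.py <<'E'
from h import *
import sys
t=sys.argv[1]; rel([.5018,-.163,.12]); c=snap('scene',t); print(read_state()['ft_force'])
im=cv2.imread(f'pics/{t}.png'); n=500; sc=.09/n
ctr=onz(c,230+22.2-.45,170+28.3-.45,.042)
gx,gy=np.meshgrid(np.arange(n),np.arange(n)); X=ctr[0]+(gx-n/2)*sc; Y=ctr[1]-(gy-n/2)*sc
P=np.stack([X,Y,np.full_like(X,.042)],-1)@np.array(c['R']).T+c['t']
uv=P[...,:2]/P[...,2:]*f(c)+np.array([c['cx'],c['cy']])
r=cv2.remap(im,uv[...,0].astype(np.float32),uv[...,1].astype(np.float32),cv2.INTER_CUBIC)
pol=cv2.warpPolar(cv2.cvtColor(r,cv2.COLOR_BGR2GRAY),(250,720),(250,250),250,cv2.WARP_POLAR_LINEAR)
a=-np.arange(720)/2; a=np.where(a<-180,a+360,a)
for lo,hi in((40,70),(60,95)):
    p=pol[:,lo:hi].mean(1); i=np.argmin(p); print(lo,a[i],(a[i]-2)*np.pi/180/.05,'N')
E
python3 dial.py s13
```

```text
tcp [ 0.5008 -0.1614  0.1068] yaw 10.65 w 0.02295245570595343 t 19.825 F [ -5.33  -2.07 -13.5 ]
zaxis [-0.0012  0.     -1.    ] tool delta [ 0.0007  0.0017 -0.0132]
[ -4.99481534  -0.70874786 -14.07352988]
40 38.0 12.566370614359172 N
60 38.0 12.566370614359172 N
```

Needle at about 12.5 N; hold a further second and a bit, then ease the load off.

arm_command(
  commands=[
    [[0, 0, 0, 0, 0, 0, 10], [0, 0, 0, 0, 0, 0, 10], [0, 0, 0, 0, 0, 0, 10], [0, 0, 0, 0, 0, 0, 10], [0, 0, 0, 0, 0, 0, 10], [0, 0, 0, 0, 0, 0, 10], [0, 0, 0, 0, 0, 0, 10], [0, 0, 0, 0, 0, 0, 10], [0, 0, 0, 0, 0, 0, 10], [0, 0, 0, 0, 0, 0, 10]],
  ],
)

```text
time: 21.12
ee_pos: [0.5008, -0.1614, 0.1068]
eef_rot: [0.996, 0.093, -0.001, -0.0]
ft_force: [-5.1, -1.4, -14.4]
width: 0.0233
```

arm_command(
  commands=[
    [[0, 0, 0, 0, 0, 0.001, 10], [0, 0, 0, 0, 0, 0.001, 10], [0, 0, 0, 0, 0, 0, 10]],
  ],
)

```text
time: 21.5
ee_pos: [0.5024, -0.1614, 0.106]
eef_rot: [0.996, 0.093, 0.001, 0.0]
ft_force: [-0.4, -0.8, -5.4]
width: 0.0229
```

```bash
python3 dial.py s14
```

```text
tcp [ 0.5024 -0.1614  0.106 ] yaw 10.67 w 0.022920637052697573 t 21.5 F [-0.36 -0.82 -5.44]
zaxis [ 2.4e-03 -6.0e-04 -1.0e+00] tool delta [-0.0009  0.0014 -0.014 ]
[-1.14859609 -0.57338136 -4.95754497]
40 12.5 3.665191429188092 N
60 13.0 3.8397243543875246 N
```

arm_command(
  commands=[
    [[0, 0, 0, 0, 0, 0.001, 10], [0, 0, 0, 0, 0, 0.0005, 10], [0, 0, 0, 0, 0, 0, 10]],
  ],
)

```text
time: 21.92
ee_pos: [0.5023, -0.1615, 0.1044]
eef_rot: [0.996, 0.093, 0.001, 0.0]
ft_force: [-0.1, -0.7, 3.2]
width: 0.0229
```

arm_command(
  commands=[
    [[0, 0, 0, 0, 0, 0.0008, 10], [0, 0, 0, 0, 0, 0, 10]],
  ],
)

```text
time: 22.18
ee_pos: [0.5024, -0.1615, 0.1039]
eef_rot: [0.996, 0.093, 0.001, 0.001]
ft_force: [-1.3, 0.0, 9.4]
width: 0.023
```

arm_command(
  commands=[
    [[0, 0, 0, 0, 0, -0.001, 20], [0, 0, 0, 0, 0, 0, 25], [0, 0, 0, 0, 0, 0, 35], [0, 0, 0, 0, 0, 0, 50], [0, 0, 0, 0, 0, 0, 60], [0, 0, 0, 0, 0, 0, 60], [0, 0, 0, 0, 0, 0, 60]],
  ],
)

```text
time: 23.05
ee_pos: [0.5013, -0.1614, 0.1037]
eef_rot: [0.996, 0.093, -0.0, -0.0]
ft_force: [-0.9, -0.1, 0.4]
width: 0.0514
```

```bash
python3 dial.py s15; python3 -c "
from h import *
snap('wrist','w15')"
```

```text
tcp [ 0.5013 -0.1614  0.1037] yaw 10.66 w 0.051418630859750084 t 23.05 F [-0.88 -0.09  0.44]
zaxis [-2.e-04  1.e-04 -1.e+00] tool delta [ 0.0002  0.0017 -0.0163]
[-0.02787775 -0.25976355 -0.44146176]
40 -0.5 -0.8726646259971647 N
60 -1.5 -1.2217304763960306 N
```

View pics/w15.png

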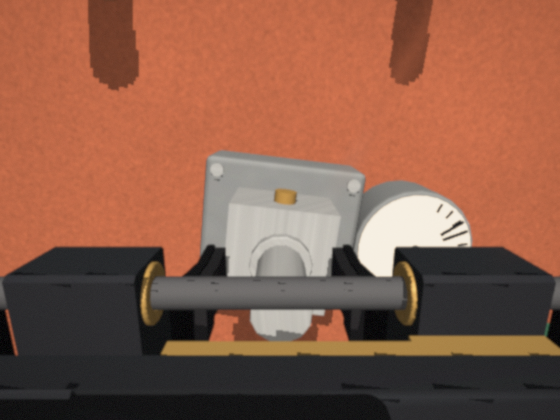

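Released, with the die free between the jaws and the needle near -1 N. Retreat upward and sideways for a clear look.

arm_command(
  commands=[
    [[0, 0, 0, 0, 0, -0.01, 60], [0, 0, 0, 0, 0, -0.02, 60], [0, 0, 0, 0, 0, -0.03, 60], [0, 0, 0, 0, 0, -0.04, 60], [0, 0, 0, 0, 0, -0.03, 60], [0, 0, 0, 0, 0.03, 0, 60], [0, 0, 0, 0, 0, 0, 60], [0, 0, 0, 0, 0, 0, 60]],
  ],
)

```text
time: 24.15
ee_pos: [0.5068, -0.1902, 0.2339]
eef_rot: [0.996, 0.093, 0.0, -0.0]
ft_force: [0.3, 0.7, 0.4]
width: 0.0518
```

```bash
python3 dial.py s16; python3 - <<'E'
from h import *
snap('wrist','w16'); snap('top','t16')
a=cv2.imread('pics/s16.png')[130:230,220:330];cv2.imwrite('pics/s16z.png',cv2.resize(a,None,fx=6,fy=6,interpolation=cv2.INTER_CUBIC))
E
```

```text
tcp [ 0.5068 -0.1902  0.2339] yaw 10.68 w 0.05178170128360722 t 24.15 F [0.33 0.7  0.44]
zaxis [-0.e+00  4.e-04 -1.e+00] tool delta [ 1.000e-04 -2.760e-02  1.139e-01]
[0.01855201 0.15341961 0.76843664]
40 -0.5 -0.8726646259971647 N
60 -2.0 -1.3962634015954636 N
```

View pics/s16z.png

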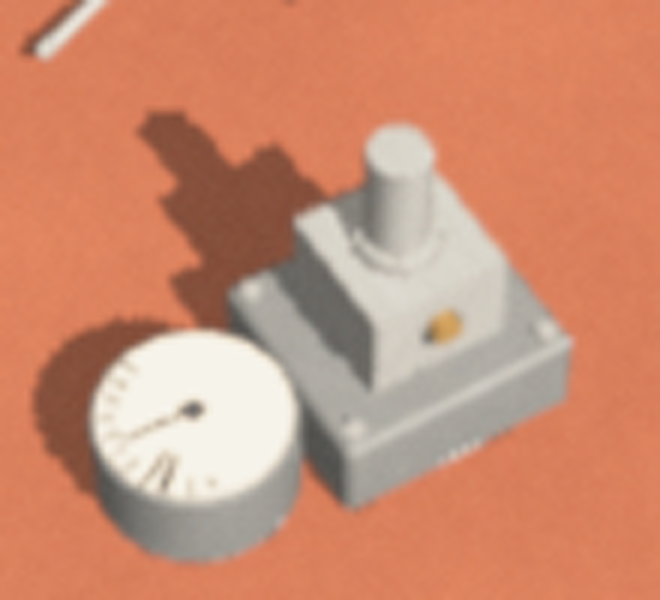

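View pics/w16.png

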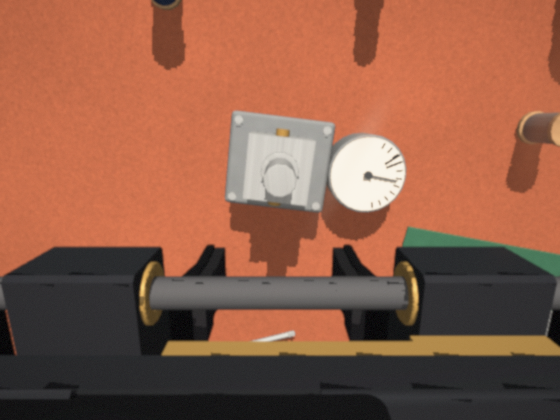

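View pics/s16.png

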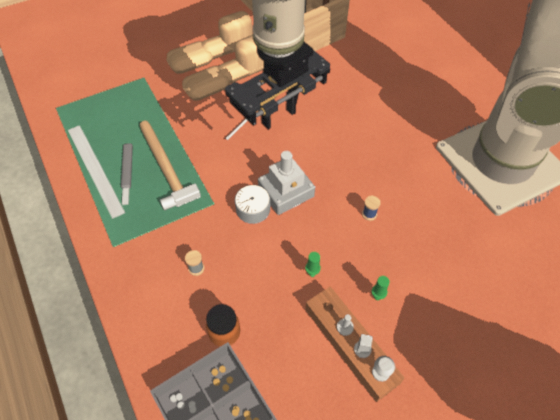

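```bash
python3 - <<'E'
from h import *
S,W=load('s16'),load('w16')
o1,d1=ray(S,220+400/6-.4,130+147/6-.4);o2,d2=ray(W,278.5,180)
s=np.linalg.lstsq(np.c_[d1,-d2],o2-o1,rcond=None)[0];print(o1+d1*s[0],o2+d2*s[1])
close_job()
E
```

```text
[ 0.50432121 -0.16471458  0.13786716] [ 0.50126639 -0.16229446  0.13736554]
the job is handed in; nothing more can be done
```

The round-barrelled die is fully home in the gauge socket, it passed the tug, and the job is handed in at about 24 s of the 72 allowed.

- **Press:** The push on the wrist force sensor peaked at about 14 N before the click. It peaked at about 15 N once the flange was down on the block, well under the 28 N limit.
- **Tug:** I held the needle between the long marks for well over a second. The dial read 12.6 N on the one frame I measured during the hold. The wrist force less the die's weight gave about 12 to 13.5 N, so the peak was near 13.5 N, well under 18.
- **After release:** The die stands upright with its flange flat on the block, the needle reads about -1 N, and the gripper is well clear. The pictures show the other dies, spools, jar, hammer and awl where they were.

**Disagreements:**
- After the click, the catch drew the die in ahead of the arm, so the pull on the wrist force sensor rose to about 9 N (about 8 N on the gauge) before the flange landed.
- The final check of the die's top, from the scene and wrist cameras, put it at about 0.1375 m, so the flange should be about 0.5 mm above the nominal mouth. The two camera rays missed each other by about 4 mm sideways, which is more than the stated calibration error. The seating and centring therefore rest on the feel of the landing, the close-up pictures and the tug rather than on that measurement.

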